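# Put the bench tools back into their fitted holders

## Robot

A 7-joint arm with a two-finger parallel gripper is mounted at the origin on the work surface; the furniture and walls round the work are solid. World frame = base frame: x ahead of the robot, y to its left, z up, the work surface at z = 0. Lengths are in m, angles in rad, forces in N, time in s.
With the tool pointing down it reaches from about 0.425 to 0.925 m from the base axis. Payload 6.8 kg.
Tool frame: the origin (TCP) lies between the finger pads; the fingertips stand finger_overhang ahead of it and the grasp point (between the pads) lies 6 mm ahead of it (finger_overhang is the distance from the TCP to the fingertips, in m); z points along the fingers, y is the line along which they close (so a half turn about z gives the same grasp; the last joint's range is limited). The gripper opens to 85 mm and grips with 20 to 120 N. Pads are 22 mm wide; open, the fingers measure 114 mm over their backs; the gripper's body (76 mm by 85 mm) begins 54 mm behind the grasp point. The pads swing forward as they close: fully open they stand 13 mm farther back than shut.
Start: joints at [-1.311, 0.477, 0.022, 1.555, -0.011, 1.109, -0.083], TCP at [0.243, 0.63, 0.256] pointing down, gripper open.
Joint ranges: [-2.96, 2.96], [-0.34, 2.1], [-1.41, 1.46], [0.24, 2.44], [-1.37, 4.51], [0.17, 1.92], [-2.96, 2.96]. Speed limits (rad/s): [2.39, 2.39, 3.14, 3.14, 3.14, 3.14, 3.14].

## Interface

Orientations are given as a unit quaternion [w, x, y, z].
In Python, from station import * gives the robot as it stands.
- The arm moves only by the tool drive_tool, never from a script. Its argument "increments" is a list of rows, each an object of numbers: "claw": the finger opening in m, from 0 to 0.0854; "dx", "dy", "dz": the shift along the tool's x, y, z in m; "wx", "wy", "wz": the turn, a rotation vector about the tool's x, y, z in degrees. A call has 1 to 20 rows; each row shifts and turns the commanded pose from where the row before left it, along the tool's axes as they then stand; what a row does not reach is not made up. A row lasts 1/8 s, in which the tool goes at most 62.5 mm and 10.7 degrees, less where a joint would pass 70% of its speed; a pose out of reach is approached as far as the arm can. A call with a gripper value outside its range is refused whole. The fingers move at their own pace and stop on an object; "newtons" is the grip in N (left out, the last holds). Time passes only in rows, so rows that do not move let the fingers close. It gives the time, the measured TCP pose, the force, the opening and the grip force at its end, in the units of the state.
- get_obs(): the state, without advancing time (a new reading comes with each control period).
- read_camera(name): name is "scene" or "top"; returns (picture, depth): 384x512x3 uint8, red, green, blue; 384x512 float32, m along the optical axis (not along the pixel's ray), 0 where there is no reading.
- calibration(name): a dict with "intrinsics" (3x3 intrinsics, pixels), "R" (3x3) and "t" (3): a world point X has camera coordinates R X + t. Camera axes: x right, y down, z forward; pixel columns grow to the right and rows downward; lengths in m; the calibration is good to about 2 mm. A picture is of the moment at which its call begins. calibration takes no time and is no camera call.
- hand_in(): hands the job in; it is judged then, once.
The state is a dict: "t": time; "q": joint angles; "joint_vel": joint speeds; "joint_torque": joint torques, N m; "eef_pos": TCP position; "tool_rot": TCP orientation; "contact_force": force on the tool from outside, world axes, zero at the start; "torque": the same for the moment, N m; "gripper_width": opening from 0.0 (shut) to 1.0 (fully open); "grasp_force": force on a finger pad.
Only numpy, scipy, OpenCV 4.12 (cv2) and the standard library are available. Lean on these libraries where they do the work, as an engineer would, in place of code of your own. Each camera call takes 0.05 s, during which the arm holds its last target. There are 200 camera calls.

## Task

Put the chisel, the glue bottle, the green hone block and the brown sanding block away, each lying flat right inside the felt-lined wooden holder whose recess fits its outline, the bottle with its nozzle in the narrow end. Leave the hammer lying where it is.

Things in the scene. Friction and masses are not known exactly. Their poses are not given: they have to be found in the camera images.
- chisel: Bench chisel lying flat, dark handle and steel blade, 29 x 226 x 25 mm, 0.19 kg. Origin at the centre of its length and width, at the height of its underside. Its length lies along its y axis: handle (about 25 mm thick, grip it here, across x) from y = -113 to +7 mm, blade towards +y; z up. It balances within 40 mm of y = -30 mm.
- glue_bottle: White glue bottle with a red nozzle, lying flat, 50 x 162 x 31 mm, 0.14 kg. Origin at the centre of its length and width, at the height of its underside; y along its length, z up. The flat 50 mm wide body reaches from y = -43 to +81 mm (grip it across x near y = +19 mm); the red nozzle is at the -y end.
- nozzle_tip (a point): Tip of the glue bottle's red nozzle, 78 mm from the bottle's origin along its -y axis.
- green_block: Dark green hone block, the longer of the two blocks, 36 x 82 x 20 mm, 0.09 kg. Origin at the centre of its underside; its 82 mm length lies along y, z up.
- brown_block: Brown rubber sanding block with a pale patch on top, the shorter of the two blocks, 40 x 52 x 22 mm, 0.06 kg. Origin at the centre of its underside; its 52 mm length lies along y, z up.
- chisel_holder: Fixed wooden tray, origin at the centre of its underside (bench top); grey felt floor 4 mm up, 10 mm wide pale rim with its top 10 mm up. Its recess is the longest and narrowest, 45 mm (x) by 242 mm (y), to take the chisel, either way round. For the fingers the two long rims are missing between y = -65 and +65 mm.
- bottle_holder: Fixed wooden tray, origin at the centre of its underside (bench top); grey felt floor 4 mm up, 10 mm wide pale rim with its top 10 mm up. Bottle-shaped recess 66 mm (x) by 178 mm (y); cheeks narrow it to 34 mm from y = -89 to -55 mm: this end takes the nozzle (both origins in line, y axes pointing the same way). Long rims missing for the fingers from y = -11 to +49 mm.
- long_block_holder: Fixed wooden tray, origin at the centre of its underside (bench top); grey felt floor 4 mm up, 10 mm wide pale rim with its top 10 mm up. Its rectangular recess is 52 mm (x) by 98 mm (y), for the green block. For the fingers the long rims are missing between y = -22 and +22 mm.
- short_block_holder: Fixed wooden tray, origin at the centre of its underside (bench top); grey felt floor 4 mm up, 10 mm wide pale rim with its top 10 mm up. Its rectangular recess, the shortest, is 56 mm (x) by 68 mm (y), for the brown block, which may lie in it at any angle. For the fingers the long rims are missing between y = -22 and +22 mm.
- hammer: Hammer with an ash handle lying on its side beyond the work, 312 x 117 x 27 mm, 0.42 kg; a bystander. Origin at the centre of its underside, its handle along x.
Things that resemble listed ones, but are neither listed nor needed, are in the scene too. Of the things that look like the green_block, the larger one is meant.

How it is judged:
At the end, for the whole second after the job is handed in: Each thing rests released on its own holder's floor (within 2.5 mm, tilt under 0.06 rad), within 13 mm of its centre (brown: 17 mm) and turned under 0.15 (chisel), 0.2 (bottle) or 0.3 rad (green) from its length, brown at any angle, the bottle's nozzle in the narrow end. Hammer not disturbed (angle between the y axis of chisel and the y axis of chisel_holder, either way round below 0.15 rad and horizontal distance between chisel and chisel_holder below 0.013 m and z of chisel in the frame of chisel_holder below 0.0065 m and angle between each of chisel, glue_bottle, green_block, brown_block's own z axis and vertical below 0.06 rad and linear speed of each of chisel, glue_bottle, green_block, brown_block below 0.01 m/s and angular speed of each of chisel, glue_bottle, green_block, brown_block below 0.1 rad/s and angle between the y axis of glue_bottle and the y axis of bottle_holder, either way round below 0.2 rad and horizontal distance between glue_bottle and bottle_holder below 0.013 m and z of glue_bottle in the frame of bottle_holder below 0.0065 m and angle between the y axis of green_block and the y axis of long_block_holder, either way round below 0.3 rad and horizontal distance between green_block and long_block_holder below 0.013 m and z of green_block in the frame of long_block_holder below 0.0065 m and horizontal distance between brown_block and short_block_holder below 0.017 m and z of brown_block in the frame of short_block_holder below 0.0065 m and y of nozzle_tip in the frame of bottle_holder below -0.05 m); the robot touches nothing.
It fails at once if the hammer is pushed more than 20 mm (distance of hammer from where it was at the start of the episode above 0.02 m).
It also fails if it takes over 99 s, if anything falls off the work surface, if the arm or the gripper's body presses on something with over 40 N, if the wrist force passes 120 N, or if a joint passes its speed limit or range.

## Working session

There is one attempt and no reset: what is moved stays moved. The work goes in short steps, Python scripts to look and compute and a tool call to move; the robot and the scene stay as the last step left them, time stands still between calls to the robot, and variables do not carry over. Pictures are saved under pics/ and viewed, at most 14 in all, crops included, and the job is handed in when it is done.

Besides the shell and the picture viewer there is one more tool, called after "Call:" in YAML: its name, and indented under it one key for each argument. drive_tool: Moves the arm, as the interface text tells. Its arguments: {"type":"object","properties":{"increments":{"type":"array","items":{"type":"object","properties":{"claw":{"type":"number"},"dx":{"type":"number"},"dy":{"type":"number"},"dz":{"type":"number"},"wx":{"type":"number"},"wy":{"type":"number"},"wz":{"type":"number"}}}},"newtons":{"type":"number"}},"required":["increments"]}

```bash
ls; mkdir -p pics
python3 - <<'E'
from station import *
import cv2,numpy as np
o=get_obs();print({k:np.round(v,3).tolist() for k,v in o.items()})
for n in("top","scene"):
    p,d=read_camera(n);c=calibration(n);print(n,c)
    np.savez(f'pics/{n}0.npz',p=p,d=d)
    cv2.imwrite(f'pics/{n}0.png',cv2.resize(p[:,:,::-1],(800,600)))
E
```

```text
pics
{'t': 0.0, 'q': [-1.311, 0.478, 0.022, 1.556, -0.012, 1.109, -0.083], 'joint_vel': [0.001, -0.002, 0.001, -0.001, 0.0, -0.002, 0.0], 'joint_torque': [-0.001, -59.645, 1.608, -28.12, 0.012, 0.009, 0.0], 'eef_pos': [0.243, 0.629, 0.255], 'tool_rot': [-0.0, 0.183, 0.983, -0.001], 'contact_force': [0.026, -0.326, 0.728], 'torque': [0.062, -0.006, 0.02], 'grasp_force': 0.0, 'gripper_width': 0.996}
top {'intrinsics': array([[369.83171908,   0.        , 258.44112215],
       [  0.        , 369.83171908, 187.09572702],
       [  0.        ,   0.        ,   1.        ]]), 'R': array([[ 0.12493563, -0.99214945,  0.00552851],
       [-0.9680299 , -0.12311616, -0.21854182],
       [ 0.21750679,  0.0219519 , -0.97581192]]), 't': array([-0.06868093,  0.58012255,  1.08576423])}
scene {'intrinsics': array([[364.80499322,   0.        , 256.76239707],
       [  0.        , 364.80499322, 186.14497831],
       [  0.        ,   0.        ,   1.        ]]), 'R': array([[ 0.60778547, -0.79410086,  0.00079679],
       [-0.52582761, -0.40320715, -0.74895215],
       [ 0.59506482,  0.45478326, -0.6626236 ]]), 't': array([-0.35927804,  0.36143943,  1.06638698])}
```

View pics/top0.png

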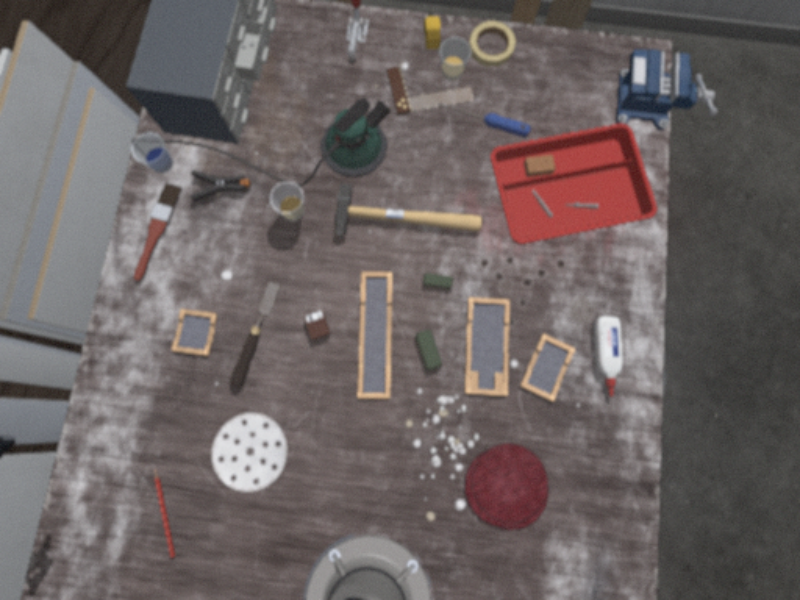

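View pics/scene0.png

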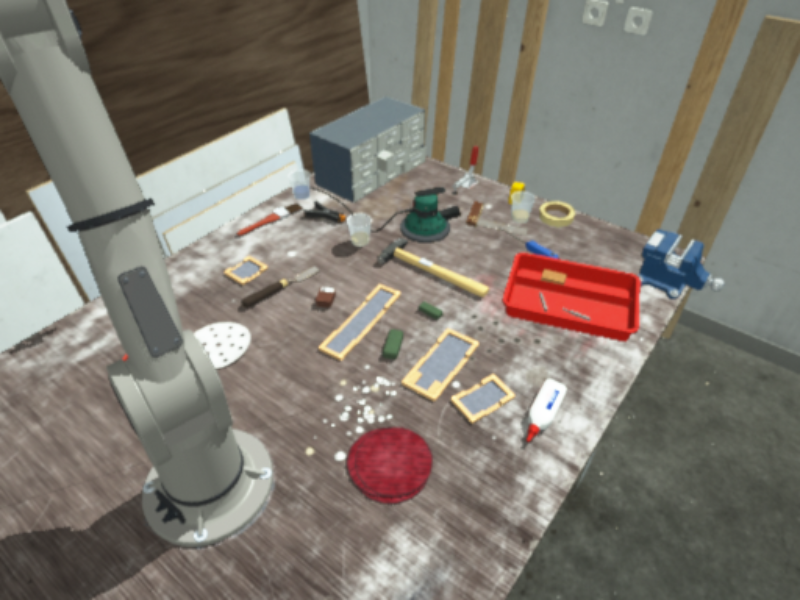

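In the 800x600 top view, the things I need are:
- chisel at (255,335), handle end at (240,385), blade end at (270,285)
- bottle at (609,355), nozzle down at (611,388)
- chisel holder at (376,335)
- bottle holder at (488,346), narrow end down
- long block holder at (548,367)
- short block holder at (195,332)

Lookalikes:
- **Green:** (428,350) is larger than (437,281), and the bench grinder is at (352,140). I choose (428,350).
- **Brown:** (316,324) has the pale patch. (540,165) is a tan block in the red tray, and (398,90) is a brush or saw handle. I choose (316,324).
- **Chisel:** the other candidates are the paintbrush at (158,230) and the saw at (430,98).

```bash
cat > h.py <<'E'
import cv2,numpy as np
from station import *
def ray(n,uv,z):
    c=calibration(n);K,R,t=c["intrinsics"],c["R"],c["t"];uv=np.atleast_2d(uv).astype(float)
    d=np.c_[uv,np.ones(len(uv))]@np.linalg.inv(K).T@R; C=-R.T@t
    return (C+d*((z-C[2])/d[:,2])[:,None])[:,:2]
def comp(m,seed,r=6):
    # union of connected components near seed
    k,l,s,c=cv2.connectedComponentsWithStats(m.astype(np.uint8),connectivity=8)
    x,y=map(int,seed); ids=np.unique(l[y-r:y+r+1,x-r:x+r+1]); ids=ids[ids>0]
    return np.isin(l,ids)
def rect(P):
    (c,s,a)=cv2.minAreaRect(P.astype(np.float32)*1000)
    b=a if s[0]>=s[1] else a+90   # direction of the long side, deg in world
    return np.round(c,1),np.round([max(s),min(s)],1),round((b+90)%180-90,1)
def pts(m): return np.argwhere(m)[:,::-1]
E
cat > m.py <<'E'
from h import *
import sys
z=np.load('pics/top0.npz');p=z['p']
hsv=cv2.cvtColor(p,cv2.COLOR_RGB2HSV).astype(int);H,S,V=hsv[...,0],hsv[...,1],hsv[...,2]
for n,s in dict(chis_handle=(245,360),chis_blade=(270,297),green=(428,350),brown=(316,326),bottle=(608,350),nozzle=(611,388),rimC=(362,335),rimB=(470,330),rimL=(528,378),rimS=(178,330),felt=(376,335),hammer=(420,217)).items():
    a,b=int(s[0]*.64),int(s[1]*.64);print(n,hsv[b-1:b+2,a-1:a+2].reshape(-1,3).mean(0).round())
rim=(H>8)&(H<22)&(S>75)&(V>130)
for n,s,r in (('chisel_holder',(376,335),60),('bottle_holder',(488,346),70),('long_holder',(548,367),45),('short_holder',(195,332),40)):
    a,b=int(s[0]*.64),int(s[1]*.64)
    w=np.zeros_like(rim);r=int(r*.64);w[max(0,b-r-15):b+r+15,a-min(r,20 if n[0]!='l' and n[0]!='b' else 18+4*(n[0]=='b')):a+r*0+22]=1
    m=rim&w;P=ray('top',pts(m),.010);print(n,m.sum(),*rect(P))
E
python3 m.py
python3 - <<'E'
import cv2,numpy as np
p=np.load('pics/top0.npz')['p'][160:270,100:410]
cv2.imwrite('pics/crop0.png',cv2.resize(p[:,:,::-1],(800,284),interpolation=cv2.INTER_CUBIC))
E
```

```text
chis_handle [ 9. 43. 64.]
chis_blade [  9.  16. 135.]
green [49. 36. 95.]
brown [ 6. 82. 95.]
bottle [109.   4. 235.]
nozzle [ 40. 125. 127.]
rimC [ 15.  79. 188.]
rimB [ 15.  77. 202.]
rimL [ 15.  76. 196.]
rimS [ 13.  60. 169.]
felt [119.  19. 131.]
hammer [ 19.  82. 206.]
chisel_holder 446 [504.   54.9] [259.7  64.2] 6.5
bottle_holder 472 [ 508.4 -176.6] [197.9  83.8] 3.6
long_holder 226 [ 479.4 -301.1] [118.1  71.1] -17.7
short_holder 194 [460.2 422.7] [87.  76.2] -1.2
```

View pics/crop0.png

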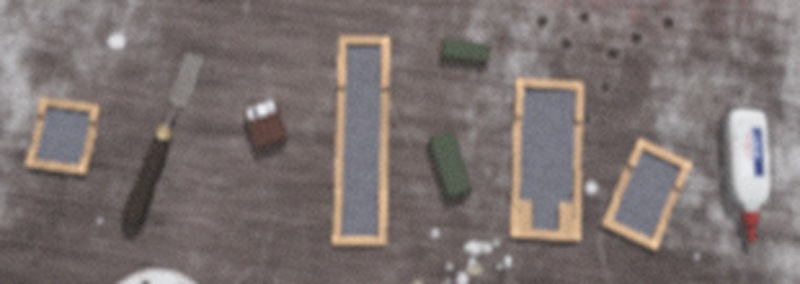

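The crop confirms the choices: chisel (160,145), brown with white patch (265,125), larger green (449,167) against the smaller one (465,52), and the bottle (748,160) with nozzle down. The holder sizes match the description.

```bash
cat > m2.py <<'E'
from h import *
z=np.load('pics/top0.npz');p=z['p']
hsv=cv2.cvtColor(p,cv2.COLOR_RGB2HSV).astype(int);H,S,V=hsv[...,0],hsv[...,1],hsv[...,2]
def run(n,m,s,z,r=5):
    mm=comp(m,(s[0]*.64,s[1]*.64),r)
    if mm.sum()<10: print(n,'none',mm.sum());return
    P=ray('top',pts(mm),z);print(n,mm.sum(),*rect(P));return P
run('handle',(V<80),(245,360),.012)
run('green',(H>35)&(H<75)&(S>22)&(V<125),(428,350),.010)
run('brown',(S>60)&(V<115)&((H<12)|(H>170)),(316,326),.011,3)
run('white',(V>150)&(S<40),(316,315),.022,2)
run('bottle',(V>165),(608,350),.0155,4)
run('nozzle',(S>120)&((H<8)|(H>172)),(611,386),.010)
run('hammer',(H>12)&(H<28)&(S>60)&(V>130),(440,219),.013)
print('blade tip',ray('top',[(270*.64,283*.64)],.003)*1000,'bl neck',ray('top',[(256*.64,328*.64)],.01)*1000)
d=z['d'];
E
python3 m2.py
```

```text
handle 317 [407.7 308.8] [124.5  30.8] -12.3
green 235 [484.2 -58.1] [80.6 33. ] 26.2
brown 125 [498.6 172.4] [39.7 34.1] -64.0
white 51 [521.  181.8] [35.3 16.1] -55.4
bottle 509 [ 536.  -426.5] [127.9  47.5] 7.0
nozzle 28 [ 455.4 -429.7] [28.4 12.6] 2.7
hammer 382 [765.7 -57. ] [165.   32.2] -86.4
blade tip [[582.28421078 287.88557257]] bl neck [[483.41509669 297.91464107]]
```

```bash
cat >> h.py <<'E'
from scipy.spatial.transform import Rotation as Ro
def go(x,y,z,close):
    "print the total turn, then the shift after it, in tool axes; mm, deg; close=angle of closing line in world"
    o=get_obs();w=o['tool_rot'];R=Ro.from_quat([w[1],w[2],w[3],w[0]])
    M=R.as_matrix();a=np.degrees(np.arctan2(M[1,1],M[0,1]))
    dw=(close-a+90)%180-90; ya=np.radians(a+dw)
    Y=np.array([np.cos(ya),np.sin(ya),0]);Z=np.array([0,0,-1.]);X=np.cross(Y,Z)
    rv=(R.inv()*Ro.from_matrix(np.c_[X,Y,Z])).as_rotvec(degrees=True)
    d=(np.array([x,y,z])-np.array(o['eef_pos'])*1000)
    print('t',round(o['t'],2),'turn',rv.round(2),'shift',(np.c_[X,Y,Z].T@d).round(1),'pos',np.round(np.array(o['eef_pos'])*1000,1),'close',a.round(1))
E
python3 - <<'E'
import station
print([k for k in dir(station) if k[0]!='_'])
print(getattr(station,'finger_overhang',None))
from h import *
go(433,306,150,81)
E
```

```text
['PlanningError', 'calibration', 'finger_overhang', 'get_obs', 'hand_in', 'read_camera']
0.025
t 0.1 turn [ -0.09  -0.   -12.07] shift [-238.7 -289.6  105.4] pos [242.5 629.4 255.4] close 68.9
```

Call:
drive_tool:
  increments:
    - {"wz":-6}
    - {"wz":-6}
    - {"dx":-0.034,"dy":-0.0414,"dz":0.015}
    - {"dx":-0.034,"dy":-0.0414,"dz":0.015}
    - {"dx":-0.034,"dy":-0.0414,"dz":0.015}
    - {"dx":-0.034,"dy":-0.0414,"dz":0.015}
    - {"dx":-0.034,"dy":-0.0414,"dz":0.015}
    - {"dx":-0.034,"dy":-0.0414,"dz":0.015}
    - {"dx":-0.0347,"dy":-0.0412,"dz":0.015}
    - {}
    - {}
  newtons: 40

```text
schema error: expected keys claw, dx, dy, dz, wx, wy, wz
```

Run:
```python
from h import *
go(433,306,30,81)
p,d=read_camera('scene');np.savez('pics/s1.npz',p=p,d=d)
q,d=read_camera('top');np.savez('pics/t1.npz',p=q,d=d)
cv2.imwrite('pics/a1.png',np.hstack([cv2.resize(p[130:260,100:260,::-1],(400,325)),cv2.resize(q[130:260,80:240,::-1],(400,325))]))
```

```text
t 0.1 turn [ -0.09  -0.   -12.07] shift [-238.7 -289.6  225.4] pos [242.5 629.4 255.4] close 68.9
```

View pics/a1.png

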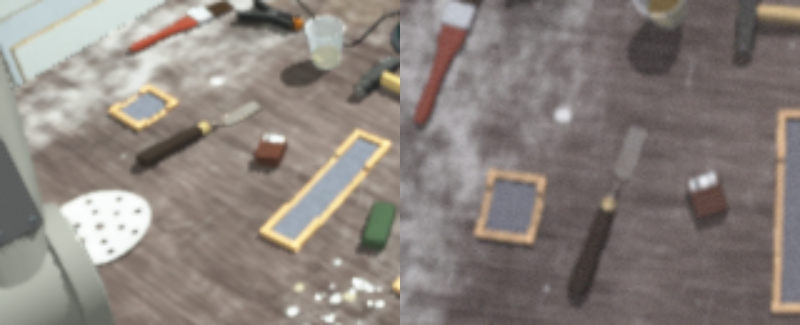

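The view shows the arm still hasn't moved: the call was refused because every row needs all the keys. The chisel runs straight from its butt at (578,290) to its tip at (640,130) in the right half.

Call:
drive_tool:
  increments:
    - {"claw":0.085,"dx":0,"dy":0,"dz":0,"wx":0,"wy":0,"wz":-6}
    - {"claw":0.085,"dx":0,"dy":0,"dz":0,"wx":0,"wy":0,"wz":-6}
    - {"claw":0.085,"dx":-0.034,"dy":-0.0414,"dz":0.015,"wx":0,"wy":0,"wz":0}
    - {"claw":0.085,"dx":-0.034,"dy":-0.0414,"dz":0.015,"wx":0,"wy":0,"wz":0}
    - {"claw":0.085,"dx":-0.034,"dy":-0.0414,"dz":0.015,"wx":0,"wy":0,"wz":0}
    - {"claw":0.085,"dx":-0.034,"dy":-0.0414,"dz":0.015,"wx":0,"wy":0,"wz":0}
    - {"claw":0.085,"dx":-0.034,"dy":-0.0414,"dz":0.015,"wx":0,"wy":0,"wz":0}
    - {"claw":0.085,"dx":-0.034,"dy":-0.0414,"dz":0.015,"wx":0,"wy":0,"wz":0}
    - {"claw":0.085,"dx":-0.034,"dy":-0.0414,"dz":0.015,"wx":0,"wy":0,"wz":0}
    - {"claw":0.085,"dx":0,"dy":0,"dz":0,"wx":0,"wy":0,"wz":0}
    - {"claw":0.085,"dx":0,"dy":0,"dz":0,"wx":0,"wy":0,"wz":0}
  newtons: 40

```text
t: 1.58
eef_pos: [0.4319, 0.3066, 0.1514]
tool_rot: [-0.0, 0.079, 0.997, 0.0]
contact_force: [-0.3, 0.3, 0.3]
gripper_width: 0.995
grasp_force: 0.0
```

Run:
```python
from h import *
go(433,306,30,81)
b=ray('top',[(151.2,246)],.012)[0];t=ray('top',[(176,182)],.003)[0]
print(b*1000,t*1000,np.linalg.norm(t-b),np.degrees(np.arctan2(*(t-b)[::-1])))
```

```text
t 1.57 turn [ 0.03 -0.01 -0.09] shift [ -1.1  -0.4 121.4] pos [431.9 306.6 151.4] close 80.9
[365.44182081 316.03013494] [580.67840008 276.9478268 ] 0.21875605560750586 -10.291545624706936
```

```bash
cat >> h.py <<'E'
def cloud(n,p,d):
    c=calibration(n);K,R,t=c["intrinsics"],c["R"],c["t"];v,u=np.mgrid[:384,:512]
    X=np.stack([(u-K[0,2])/K[0,0]*d,(v-K[1,2])/K[1,1]*d,d],-1)
    return (X-t)@R
E
python3 - <<'E'
from h import *
for n,f in(('top','t1'),('scene','s1')):
    z=np.load(f'pics/{f}.npz');P=cloud(n,z['p'],z['d'])*1000
    fl=P[(abs(P[...,0]-450)<60)&(abs(P[...,1]-200)<25)];print(n,'table z',np.median(fl[:,2]).round(1),fl[:,2].std().round(1))
    z0=np.median(fl[:,2])
    def reg(nm,x0,x1,y0,y1,h):
        m=(P[...,0]>x0)&(P[...,0]<x1)&(P[...,1]>y0)&(P[...,1]<y1)&(P[...,2]>z0+h)&(P[...,2]<60)
        Q=P[m]; print(nm,len(Q),*rect(Q[:,:2]/1000),np.percentile(Q[:,2],90).round(1)) if len(Q)>5 else print(nm,len(Q))
    reg('chisel',320,610,260,350,8);reg('green',430,540,-110,-10,8);reg('brown',450,560,130,220,8);reg('bottle',400,620,-470,-380,6)
z=np.load('pics/t1.npz');hsv=cv2.cvtColor(z['p'],cv2.COLOR_RGB2HSV).astype(int);V=hsv[...,2]
# brightness profile along the chisel axis
c=calibration('top')
for s in range(-100,150,6):
    x=433+s*.982;y=303.5-s*.19
    X=c['R']@np.array([x,y,10])/1000+c['t'];u=c['intrinsics']@X;u=u/u[2]
    print(s,V[int(round(u[1])),int(round(u[0]))],end='; ')
E
```

```text
top table z -1.2 6.9
chisel 345 [466.6 299.2] [214.8  28. ] -10.8 23.7
green 276 [482.9 -58.1] [79.9 34.8] 24.4 21.2
brown 213 [504.7 174.6] [52.7 39.4] 26.9 23.3
bottle 688 [ 512.  -416.7] [185.3  62.3] -3.7 31.5
scene table z 0.2 7.5
chisel 190 [464.5 298.9] [217.   27.5] -10.3 24.6
green 171 [480.9 -57.9] [78.3 34.3] 26.6 21.5
brown 124 [503.4 176.9] [56.1 41.9] 26.6 24.4
bottle 533 [ 515.3 -422.2] [157.4  49.8] 7.4 32.0
-100 112; -94 111; -88 84; -82 65; -76 65; -70 63; -64 61; -58 66; -52 68; -46 66; -40 66; -34 61; -28 63; -22 64; -16 64; -10 56; -4 58; 2 66; 8 61; 14 61; 20 63; 26 67; 32 54; 38 96; 44 169; 50 139; 56 95; 62 87; 68 96; 74 102; 80 106; 86 130; 92 136; 98 131; 104 140; 110 139; 116 137; 122 135; 128 132; 134 140; 140 138; 146 140;
```

Call:
drive_tool:
  increments:
    - {"claw":0.085,"dx":-0.0014,"dy":-0.0014,"dz":0.04,"wx":0,"wy":0,"wz":1.5}
    - {"claw":0.085,"dx":0,"dy":0,"dz":0.04,"wx":0,"wy":0,"wz":0}
    - {"claw":0.085,"dx":0,"dy":0,"dz":0.025,"wx":0,"wy":0,"wz":0}
    - {"claw":0.085,"dx":0,"dy":0,"dz":0.016,"wx":0,"wy":0,"wz":0}
    - {"claw":0.085,"dx":0,"dy":0,"dz":0,"wx":0,"wy":0,"wz":0}
    - {"claw":0.01,"dx":0,"dy":0,"dz":0,"wx":0,"wy":0,"wz":0}
    - {"claw":0.01,"dx":0,"dy":0,"dz":0,"wx":0,"wy":0,"wz":0}
    - {"claw":0.01,"dx":0,"dy":0,"dz":0,"wx":0,"wy":0,"wz":0}
    - {"claw":0.01,"dx":0,"dy":0,"dz":0,"wx":0,"wy":0,"wz":0}
    - {"claw":0.01,"dx":0,"dy":0,"dz":0,"wx":0,"wy":0,"wz":0}
    - {"claw":0.01,"dx":0,"dy":0,"dz":0,"wx":0,"wy":0,"wz":0}
    - {"claw":0.01,"dx":0,"dy":0,"dz":0,"wx":0,"wy":0,"wz":0}
    - {"claw":0.01,"dx":0,"dy":0,"dz":0,"wx":0,"wy":0,"wz":0}
  newtons: 40

```text
t: 3.2
eef_pos: [0.4337, 0.3051, 0.0311]
tool_rot: [0.0, 0.092, 0.996, 0.001]
contact_force: [-1.0, 0.1, 6.4]
gripper_width: 0.289
grasp_force: 38.9
```

Run:
```python
from h import *
# chisel_holder centre 504,55, axis 6.5 deg; grip 33 mm back from the chisel's origin
a=np.radians(6.5);g=np.array([504,55])-33*np.array([np.cos(a),np.sin(a)]);print(g)
go(g[0],g[1],90,96.5)
```

```text
[471.21212876  51.26429395]
t 3.2 turn [  0.06   0.06 -17.04] shift [  -8.6 -256.4  -58.9] pos [433.7 305.1  31.1] close 79.5
```

Call:
drive_tool:
  increments:
    - {"claw":0.01,"dx":0,"dy":0,"dz":-0.03,"wx":0,"wy":0,"wz":0}
    - {"claw":0.01,"dx":0,"dy":0,"dz":-0.03,"wx":0,"wy":0,"wz":0}
    - {"claw":0.01,"dx":0,"dy":0,"dz":0,"wx":0,"wy":0,"wz":-6}
    - {"claw":0.01,"dx":0,"dy":0,"dz":0,"wx":0,"wy":0,"wz":-6}
    - {"claw":0.01,"dx":0,"dy":0,"dz":0,"wx":0,"wy":0,"wz":-5}
    - {"claw":0.01,"dx":-0.001,"dy":-0.036,"dz":0,"wx":0,"wy":0,"wz":0}
    - {"claw":0.01,"dx":-0.001,"dy":-0.036,"dz":0,"wx":0,"wy":0,"wz":0}
    - {"claw":0.01,"dx":-0.001,"dy":-0.036,"dz":0,"wx":0,"wy":0,"wz":0}
    - {"claw":0.01,"dx":-0.001,"dy":-0.037,"dz":0,"wx":0,"wy":0,"wz":0}
    - {"claw":0.01,"dx":-0.001,"dy":-0.037,"dz":0,"wx":0,"wy":0,"wz":0}
    - {"claw":0.01,"dx":-0.0015,"dy":-0.037,"dz":0,"wx":0,"wy":0,"wz":0}
    - {"claw":0.01,"dx":-0.002,"dy":-0.037,"dz":0,"wx":0,"wy":0,"wz":0}
    - {"claw":0.01,"dx":0,"dy":0,"dz":0,"wx":0,"wy":0,"wz":0}
    - {"claw":0.01,"dx":0,"dy":0,"dz":0,"wx":0,"wy":0,"wz":0}

```text
t: 4.95
eef_pos: [0.4701, 0.0515, 0.0903]
tool_rot: [-0.0, -0.056, 0.998, 0.0]
contact_force: [0.4, -0.2, -2.4]
gripper_width: 0.287
grasp_force: 40.2
```

Run:
```python
from h import *
go(471.2,51.3,35.5,96.5)
p,d=read_camera('scene');np.savez('pics/s2.npz',p=p,d=d)
q,d=read_camera('top');np.savez('pics/t2.npz',p=q,d=d)
cv2.imwrite('pics/a2.png',np.hstack([cv2.resize(p[150:280,180:340,::-1],(400,325)),cv2.resize(q[150:280,160:320,::-1],(400,325))]))
```

```text
t 4.95 turn [ 0.02 -0.01 -0.08] shift [-1.1 -0.3 54.8] pos [470.1  51.5  90.3] close 96.4
```

View pics/a2.png

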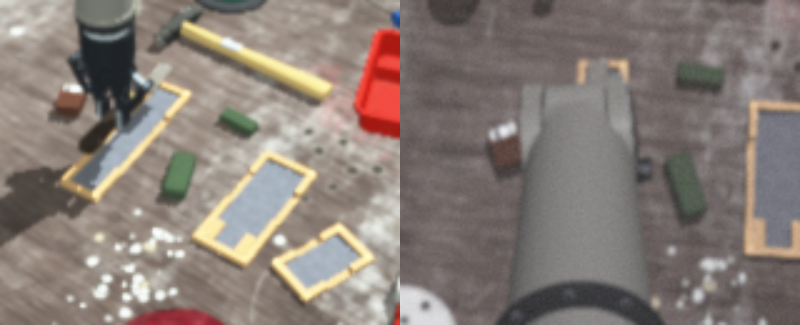

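The chisel is held above its holder, with the blade towards the far end (scene half, about (140,110)). Next I lower and release.

Call:
drive_tool:
  increments:
    - {"claw":0.01,"dx":-0.001,"dy":0,"dz":0.025,"wx":0,"wy":0,"wz":0}
    - {"claw":0.01,"dx":0,"dy":0,"dz":0.018,"wx":0,"wy":0,"wz":0}
    - {"claw":0.01,"dx":0,"dy":0,"dz":0.008,"wx":0,"wy":0,"wz":0}
    - {"claw":0.01,"dx":0,"dy":0,"dz":0.004,"wx":0,"wy":0,"wz":0}
    - {"claw":0.01,"dx":0,"dy":0,"dz":0,"wx":0,"wy":0,"wz":0}
    - {"claw":0.01,"dx":0,"dy":0,"dz":0,"wx":0,"wy":0,"wz":0}

```text
t: 5.8
eef_pos: [0.4717, 0.0514, 0.0357]
tool_rot: [0.001, -0.056, 0.998, 0.0]
contact_force: [-0.1, -0.4, -1.5]
gripper_width: 0.291
grasp_force: 40.2
```

Call:
drive_tool:
  increments:
    - {"claw":0.06,"dx":0,"dy":0,"dz":0,"wx":0,"wy":0,"wz":0}
    - {"claw":0.06,"dx":0,"dy":0,"dz":0,"wx":0,"wy":0,"wz":0}
    - {"claw":0.06,"dx":0,"dy":0,"dz":0,"wx":0,"wy":0,"wz":0}
    - {"claw":0.06,"dx":0,"dy":0,"dz":0,"wx":0,"wy":0,"wz":0}
    - {"claw":0.06,"dx":0,"dy":0,"dz":-0.02,"wx":0,"wy":0,"wz":0}
    - {"claw":0.08,"dx":0,"dy":0,"dz":-0.03,"wx":0,"wy":0,"wz":0}
    - {"claw":0.08,"dx":0,"dy":0,"dz":-0.03,"wx":0,"wy":0,"wz":-7}
    - {"claw":0.08,"dx":0,"dy":0,"dz":0,"wx":0,"wy":0,"wz":-7}
    - {"claw":0.08,"dx":0,"dy":0,"dz":0,"wx":0,"wy":0,"wz":-6}
    - {"claw":0.08,"dx":0,"dy":0,"dz":0,"wx":0,"wy":0,"wz":0}

```text
t: 7.05
eef_pos: [0.4712, 0.0511, 0.1154]
tool_rot: [0.0, -0.228, 0.974, 0.0]
contact_force: [0.2, 0.5, 0.3]
gripper_width: 0.933
grasp_force: 0.0
```

Run:
```python
from h import *
go(504,176,29.5,116.7)
```

```text
t 7.05 turn [ 0.01  0.01 -0.34] shift [-85.4  96.9  85.9] pos [471.2  51.1 115.4] close 116.4
```

Call:
drive_tool:
  increments:
    - {"claw":0.08,"dx":-0.021,"dy":0.024,"dz":0,"wx":0,"wy":0,"wz":0}
    - {"claw":0.08,"dx":-0.021,"dy":0.024,"dz":0,"wx":0,"wy":0,"wz":0}
    - {"claw":0.08,"dx":-0.021,"dy":0.024,"dz":0,"wx":0,"wy":0,"wz":0}
    - {"claw":0.08,"dx":-0.0224,"dy":0.0249,"dz":0,"wx":0,"wy":0,"wz":0}
    - {"claw":0.08,"dx":0,"dy":0,"dz":0.04,"wx":0,"wy":0,"wz":0}
    - {"claw":0.08,"dx":0,"dy":0,"dz":0.03,"wx":0,"wy":0,"wz":0}
    - {"claw":0.08,"dx":0,"dy":0,"dz":0.016,"wx":0,"wy":0,"wz":0}
    - {"claw":0.08,"dx":0,"dy":0,"dz":0,"wx":0,"wy":0,"wz":0}
    - {"claw":0.02,"dx":0,"dy":0,"dz":0,"wx":0,"wy":0,"wz":0}
    - {"claw":0.02,"dx":0,"dy":0,"dz":0,"wx":0,"wy":0,"wz":0}
    - {"claw":0.02,"dx":0,"dy":0,"dz":0,"wx":0,"wy":0,"wz":0}
    - {"claw":0.02,"dx":0,"dy":0,"dz":0,"wx":0,"wy":0,"wz":0}
    - {"claw":0.02,"dx":0,"dy":0,"dz":0,"wx":0,"wy":0,"wz":0}
    - {"claw":0.02,"dx":0,"dy":0,"dz":0,"wx":0,"wy":0,"wz":0}
    - {"claw":0.02,"dx":0,"dy":0,"dz":-0.03,"wx":0,"wy":0,"wz":0}
    - {"claw":0.02,"dx":0,"dy":0,"dz":-0.04,"wx":0,"wy":0,"wz":0}
    - {"claw":0.02,"dx":0,"dy":0,"dz":0,"wx":0,"wy":0,"wz":0}
  newtons: 30

```text
t: 9.18
eef_pos: [0.5067, 0.1768, 0.1023]
tool_rot: [0.003, -0.228, 0.974, 0.001]
contact_force: [0.7, -0.3, -1.0]
gripper_width: 0.459
grasp_force: 30.6
```

Run:
```python
from h import *
q,d=read_camera('top');np.savez('pics/t3.npz',p=q,d=d)
go(460.2,422.7,34.5,88.8)
P=cloud('top',q,d)*1000
m=(P[...,0]>350)&(P[...,0]<640)&(abs(P[...,1]-55)<50)&(P[...,2]>13)&(P[...,2]<40);Q=P[m];print('chisel',len(Q),*rect(Q[:,:2]/1000),np.percentile(Q[:,2],90))
```

```text
t 9.22 turn [ 0.04  0.19 27.61] shift [ 50.5 245.4  66.2] pos [505.5 176.3 100.7] close 116.4
chisel 329 [506.5  55. ] [251.7  59. ] 7.3 27.64821071679995
```

Call:
drive_tool:
  increments:
    - {"claw":0.02,"dx":0,"dy":0,"dz":0,"wx":0,"wy":0,"wz":9.2}
    - {"claw":0.02,"dx":0,"dy":0,"dz":0,"wx":0,"wy":0,"wz":9.2}
    - {"claw":0.02,"dx":0,"dy":0,"dz":0,"wx":0,"wy":0,"wz":9.2}
    - {"claw":0.02,"dx":0.0084,"dy":0.041,"dz":0,"wx":0,"wy":0,"wz":0}
    - {"claw":0.02,"dx":0.0084,"dy":0.041,"dz":0,"wx":0,"wy":0,"wz":0}
    - {"claw":0.02,"dx":0.0084,"dy":0.041,"dz":0,"wx":0,"wy":0,"wz":0}
    - {"claw":0.02,"dx":0.0084,"dy":0.041,"dz":0,"wx":0,"wy":0,"wz":0}
    - {"claw":0.02,"dx":0.0084,"dy":0.041,"dz":0,"wx":0,"wy":0,"wz":0}
    - {"claw":0.02,"dx":0.0084,"dy":0.041,"dz":0,"wx":0,"wy":0,"wz":0}
    - {"claw":0.02,"dx":0,"dy":0,"dz":0,"wx":0,"wy":0,"wz":0}
    - {"claw":0.02,"dx":0,"dy":0,"dz":0,"wx":0,"wy":0,"wz":0}

```text
t: 10.6
eef_pos: [0.4589, 0.4217, 0.098]
tool_rot: [-0.001, 0.01, 1.0, -0.001]
contact_force: [0.9, -0.8, -1.5]
gripper_width: 0.457
grasp_force: 30.6
```

Run:
```python
from h import *
q,d=read_camera('top');np.savez('pics/t4.npz',p=q,d=d)
go(460.2,422.7,34.5,88.8)
cv2.imwrite('pics/a4.png',cv2.resize(q[150:280,80:310,::-1],(690,390)))
```

```text
t 10.65 turn [-0.14 -0.05 -0.05] shift [-0.8  1.6 63.8] pos [459.4 421.1  98.3] close 88.7
```

View pics/a4.png

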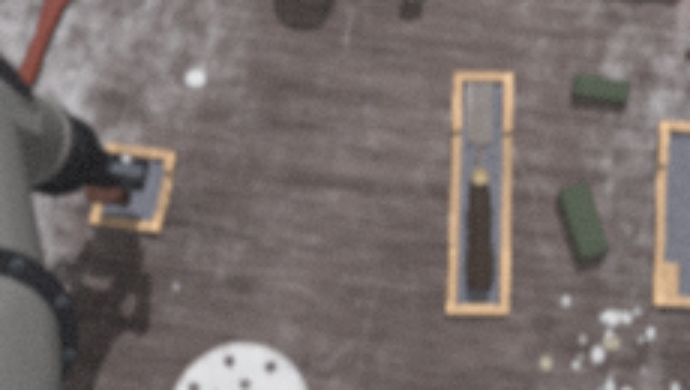

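The chisel lies inside its holder, (480,240) to (480,85) in this crop, and the brown block is above the short holder.

Call:
drive_tool:
  increments:
    - {"claw":0.02,"dx":-0.001,"dy":0.0015,"dz":0.03,"wx":0,"wy":0,"wz":0}
    - {"claw":0.02,"dx":0,"dy":0,"dz":0.018,"wx":0,"wy":0,"wz":0}
    - {"claw":0.02,"dx":0,"dy":0,"dz":0.01,"wx":0,"wy":0,"wz":0}
    - {"claw":0.02,"dx":0,"dy":0,"dz":0.004,"wx":0,"wy":0,"wz":0}
    - {"claw":0.02,"dx":0,"dy":0,"dz":0,"wx":0,"wy":0,"wz":0}
    - {"claw":0.02,"dx":0,"dy":0,"dz":0,"wx":0,"wy":0,"wz":0}

```text
t: 11.4
eef_pos: [0.4607, 0.4248, 0.038]
tool_rot: [0.0, 0.01, 1.0, 0.0]
contact_force: [-0.2, -0.9, -0.7]
gripper_width: 0.464
grasp_force: 30.6
```

Call:
drive_tool:
  increments:
    - {"claw":0.02,"dx":0,"dy":-0.001,"dz":0.002,"wx":0,"wy":0,"wz":0}
    - {"claw":0.02,"dx":0,"dy":0,"dz":0.001,"wx":0,"wy":0,"wz":0}
    - {"claw":0.02,"dx":0,"dy":0,"dz":0,"wx":0,"wy":0,"wz":0}

```text
t: 11.78
eef_pos: [0.4603, 0.4234, 0.0345]
tool_rot: [0.0, 0.01, 1.0, -0.0]
contact_force: [-0.9, -0.2, 1.8]
gripper_width: 0.461
grasp_force: 30.8
```

Call:
drive_tool:
  increments:
    - {"claw":0.06,"dx":0,"dy":0,"dz":0,"wx":0,"wy":0,"wz":0}
    - {"claw":0.06,"dx":0,"dy":0,"dz":0,"wx":0,"wy":0,"wz":0}
    - {"claw":0.06,"dx":0,"dy":0,"dz":0,"wx":0,"wy":0,"wz":0}
    - {"claw":0.06,"dx":0,"dy":0,"dz":-0.02,"wx":0,"wy":0,"wz":0}
    - {"claw":0.08,"dx":0,"dy":0,"dz":-0.03,"wx":0,"wy":0,"wz":0}
    - {"claw":0.08,"dx":0,"dy":0,"dz":-0.03,"wx":0,"wy":0,"wz":-9}
    - {"claw":0.08,"dx":0,"dy":0,"dz":0,"wx":0,"wy":0,"wz":-9}
    - {"claw":0.08,"dx":0,"dy":0,"dz":0,"wx":0,"wy":0,"wz":-9}
    - {"claw":0.08,"dx":0,"dy":0,"dz":0,"wx":0,"wy":0,"wz":0}

```text
t: 12.9
eef_pos: [0.4608, 0.4236, 0.1157]
tool_rot: [0.001, -0.223, 0.975, 0.001]
contact_force: [-0.3, 0.0, -0.4]
gripper_width: 0.935
grasp_force: 0.0
```

Run:
```python
from h import *
go(482,-58,29,115.5)
```

```text
t 12.9 turn [0.04 0.08 0.22] shift [ 188.2 -443.8   86.7] pos [460.8 423.6 115.7] close 115.7
```

Call:
drive_tool:
  increments:
    - {"claw":0.08,"dx":0.0188,"dy":-0.0444,"dz":0,"wx":0,"wy":0,"wz":0}
    - {"claw":0.08,"dx":0.0188,"dy":-0.0444,"dz":0,"wx":0,"wy":0,"wz":0}
    - {"claw":0.08,"dx":0.0188,"dy":-0.0444,"dz":0,"wx":0,"wy":0,"wz":0}
    - {"claw":0.08,"dx":0.0188,"dy":-0.0444,"dz":0,"wx":0,"wy":0,"wz":0}
    - {"claw":0.08,"dx":0.0188,"dy":-0.0444,"dz":0,"wx":0,"wy":0,"wz":0}
    - {"claw":0.08,"dx":0.0188,"dy":-0.0444,"dz":0,"wx":0,"wy":0,"wz":0}
    - {"claw":0.08,"dx":0.0188,"dy":-0.0444,"dz":0,"wx":0,"wy":0,"wz":0}
    - {"claw":0.08,"dx":0.0188,"dy":-0.0444,"dz":0,"wx":0,"wy":0,"wz":0}
    - {"claw":0.08,"dx":0.0188,"dy":-0.0444,"dz":0,"wx":0,"wy":0,"wz":0}
    - {"claw":0.08,"dx":0.0188,"dy":-0.0444,"dz":0,"wx":0,"wy":0,"wz":0}
    - {"claw":0.08,"dx":0,"dy":0,"dz":0,"wx":0,"wy":0,"wz":0}
    - {"claw":0.08,"dx":0,"dy":0,"dz":0,"wx":0,"wy":0,"wz":0}

```text
t: 14.4
eef_pos: [0.4847, -0.0576, 0.1147]
tool_rot: [0.0, -0.222, 0.975, 0.0]
contact_force: [-0.3, 0.2, 0.2]
gripper_width: 0.938
grasp_force: 0.0
```

Run:
```python
from h import *
go(482,-58,29,115.5)
```

```text
t 14.4 turn [0.   0.05 0.19] shift [ 2.6  0.8 85.7] pos [484.7 -57.6 114.7] close 115.7
```

Call:
drive_tool:
  increments:
    - {"claw":0.065,"dx":0.0026,"dy":0.0008,"dz":0.04,"wx":0,"wy":0,"wz":0}
    - {"claw":0.065,"dx":0,"dy":0,"dz":0.03,"wx":0,"wy":0,"wz":0}
    - {"claw":0.065,"dx":0,"dy":0,"dz":0.016,"wx":0,"wy":0,"wz":0}
    - {"claw":0.065,"dx":0,"dy":0,"dz":0,"wx":0,"wy":0,"wz":0}
    - {"claw":0.02,"dx":0,"dy":0,"dz":0,"wx":0,"wy":0,"wz":0}
    - {"claw":0.02,"dx":0,"dy":0,"dz":0,"wx":0,"wy":0,"wz":0}
    - {"claw":0.02,"dx":0,"dy":0,"dz":0,"wx":0,"wy":0,"wz":0}
    - {"claw":0.02,"dx":0,"dy":0,"dz":0,"wx":0,"wy":0,"wz":0}
    - {"claw":0.02,"dx":0,"dy":0,"dz":0,"wx":0,"wy":0,"wz":0}
    - {"claw":0.02,"dx":0,"dy":0,"dz":0,"wx":0,"wy":0,"wz":0}
  newtons: 30

```text
t: 15.65
eef_pos: [0.4827, -0.0584, 0.0295]
tool_rot: [0.001, -0.223, 0.975, -0.0]
contact_force: [-0.6, -0.3, 6.4]
gripper_width: 0.395
grasp_force: 30.0
```

Call:
drive_tool:
  increments:
    - {"claw":0.02,"dx":0,"dy":0,"dz":-0.03,"wx":0,"wy":0,"wz":0}
    - {"claw":0.02,"dx":0,"dy":0,"dz":-0.04,"wx":0,"wy":0,"wz":0}
    - {"claw":0.02,"dx":0,"dy":0,"dz":0,"wx":0,"wy":0,"wz":9}
    - {"claw":0.02,"dx":0,"dy":0,"dz":0,"wx":0,"wy":0,"wz":9}
    - {"claw":0.02,"dx":0,"dy":0,"dz":0,"wx":0,"wy":0,"wz":9}
    - {"claw":0.02,"dx":0,"dy":0,"dz":0,"wx":0,"wy":0,"wz":9}
    - {"claw":0.02,"dx":0,"dy":0,"dz":0,"wx":0,"wy":0,"wz":7.2}
    - {"claw":0.02,"dx":0,"dy":0,"dz":0,"wx":0,"wy":0,"wz":0}
    - {"claw":0.02,"dx":0,"dy":0,"dz":0,"wx":0,"wy":0,"wz":0}

```text
t: 16.77
eef_pos: [0.4818, -0.0584, 0.0986]
tool_rot: [0.0, 0.15, 0.989, 0.0]
contact_force: [-0.5, -0.2, -0.9]
gripper_width: 0.397
grasp_force: 30.6
```

Run:
```python
from h import *
go(479.4,-301.1,34,72.3)
q,d=read_camera('top');np.savez('pics/t5.npz',p=q,d=d)
P=cloud('top',q,d)*1000
m=(P[...,0]>400)&(P[...,0]<640)&(abs(P[...,1]+425)<45)&(P[...,2]>10)&(P[...,2]<45)
k,l,s,c=cv2.connectedComponentsWithStats(m.astype(np.uint8));i=1+s[1:,4].argmax();Q=P[l==i];print('bottle',len(Q),*rect(Q[:,:2]/1000),np.percentile(Q[:,2],[50,95]).round())
hsv=cv2.cvtColor(q,cv2.COLOR_RGB2HSV).astype(int);H,S,V=hsv[...,0],hsv[...,1],hsv[...,2]
for t in(165,190,205):
    w=comp((V>t)&(S<45),(608*.64,350*.64),4);cc=ray('top',pts(w),.0155)*1000;print(t,*rect(cc/1000))
n=comp((S>110)&((H<10)|(H>170)),(611*.64,386*.64),5);nn=ray('top',pts(n),.012)*1000;print(n.sum(),nn.mean(0))
cv2.imwrite('pics/a5.png',cv2.resize(q[150:280,330:430,::-1],(460,598)))
```

```text
t 16.77 turn [0.01 0.02 0.47] shift [ -71.4 -231.9   64.6] pos [481.8 -58.4  98.6] close 72.8
bottle 668 [ 514.6 -422.3] [160.8  51.3] 7.8 [28. 32.]
165 [ 537.5 -426.3] [124.8  47.5] 7.3
190 [ 538.9 -425.3] [121.5  43. ] 6.5
205 [ 540.4 -425. ] [112.1  37.9] 7.1
33 [ 458.71439009 -430.79317862]
```

View pics/a5.png

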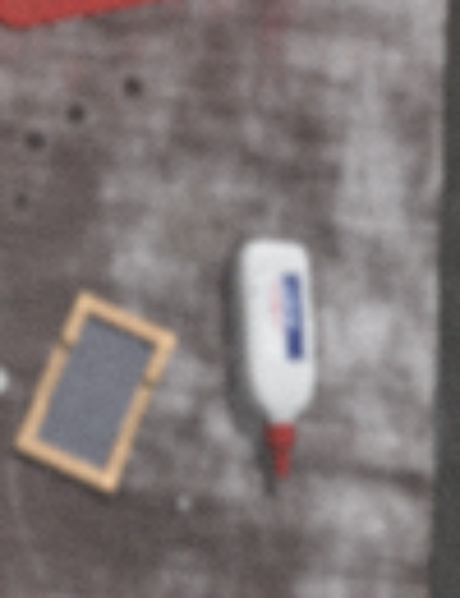

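The bottle is at about (278,330) in this crop with its nozzle tip at (282,475). The long holder is clear, centred near (97,392). I move the green block over it.

Call:
drive_tool:
  increments:
    - {"claw":0.02,"dx":-0.0143,"dy":-0.0464,"dz":0,"wx":0,"wy":0,"wz":0.4}
    - {"claw":0.02,"dx":-0.0143,"dy":-0.0464,"dz":0,"wx":0,"wy":0,"wz":0}
    - {"claw":0.02,"dx":-0.0143,"dy":-0.0464,"dz":0,"wx":0,"wy":0,"wz":0}
    - {"claw":0.02,"dx":-0.0143,"dy":-0.0464,"dz":0,"wx":0,"wy":0,"wz":0}
    - {"claw":0.02,"dx":-0.0143,"dy":-0.0464,"dz":0,"wx":0,"wy":0,"wz":0}
    - {"claw":0.02,"dx":0,"dy":0,"dz":0,"wx":0,"wy":0,"wz":0}
    - {"claw":0.02,"dx":0,"dy":0,"dz":0,"wx":0,"wy":0,"wz":0}

```text
t: 17.7
eef_pos: [0.4792, -0.3008, 0.098]
tool_rot: [-0.0, 0.154, 0.988, 0.0]
contact_force: [0.3, 0.4, -0.9]
gripper_width: 0.39
grasp_force: 30.6
```

Run:
```python
from h import *
go(479.4,-301.1,34.5,72.3)
```

```text
t 17.7 turn [ 0.04 -0.04 -0.05] shift [-0.3 -0.2 63.5] pos [ 479.2 -300.8   98. ] close 72.2
```

Call:
drive_tool:
  increments:
    - {"claw":0.02,"dx":0,"dy":0,"dz":0.03,"wx":0,"wy":0,"wz":0}
    - {"claw":0.02,"dx":0,"dy":0,"dz":0.02,"wx":0,"wy":0,"wz":0}
    - {"claw":0.02,"dx":0,"dy":0,"dz":0.009,"wx":0,"wy":0,"wz":0}
    - {"claw":0.02,"dx":0,"dy":0,"dz":0.004,"wx":0,"wy":0,"wz":0}
    - {"claw":0.02,"dx":0,"dy":0,"dz":0,"wx":0,"wy":0,"wz":0}
    - {"claw":0.02,"dx":0,"dy":0,"dz":0,"wx":0,"wy":0,"wz":0}

```text
t: 18.45
eef_pos: [0.4798, -0.3014, 0.036]
tool_rot: [0.001, 0.154, 0.988, -0.0]
contact_force: [-0.0, 0.0, -1.7]
gripper_width: 0.397
grasp_force: 30.6
```

Next: 2 mm down, release, rise, and turn for the bottle.

Call:
drive_tool:
  increments:
    - {"claw":0.02,"dx":0,"dy":0,"dz":0.0015,"wx":0,"wy":0,"wz":0}
    - {"claw":0.02,"dx":0,"dy":0,"dz":0,"wx":0,"wy":0,"wz":0}
    - {"claw":0.055,"dx":0,"dy":0,"dz":0,"wx":0,"wy":0,"wz":0}
    - {"claw":0.055,"dx":0,"dy":0,"dz":0,"wx":0,"wy":0,"wz":0}
    - {"claw":0.055,"dx":0,"dy":0,"dz":0,"wx":0,"wy":0,"wz":0}
    - {"claw":0.055,"dx":0,"dy":0,"dz":-0.02,"wx":0,"wy":0,"wz":0}
    - {"claw":0.08,"dx":0,"dy":0,"dz":-0.04,"wx":0,"wy":0,"wz":0}
    - {"claw":0.085,"dx":0,"dy":0,"dz":-0.04,"wx":0,"wy":0,"wz":-9}
    - {"claw":0.085,"dx":0,"dy":0,"dz":0,"wx":0,"wy":0,"wz":-9}
    - {"claw":0.085,"dx":0,"dy":0,"dz":0,"wx":0,"wy":0,"wz":-7}
    - {"claw":0.085,"dx":0,"dy":0,"dz":0,"wx":0,"wy":0,"wz":0}

```text
t: 19.82
eef_pos: [0.4793, -0.3013, 0.1339]
tool_rot: [0.0, -0.062, 0.998, 0.0]
contact_force: [-0.3, 0.4, -0.5]
gripper_width: 0.996
grasp_force: 0.0
```

Run:
```python
from h import *
go(535,-422.5,30,97.3)
```

```text
t 19.82 turn [ 0.01  0.02 -0.15] shift [ -39.9 -127.3  103.9] pos [ 479.3 -301.3  133.9] close 97.1
```

Call:
drive_tool:
  increments:
    - {"claw":0.085,"dx":-0.0133,"dy":-0.0424,"dz":0,"wx":0,"wy":0,"wz":0}
    - {"claw":0.085,"dx":-0.0133,"dy":-0.0424,"dz":0,"wx":0,"wy":0,"wz":0}
    - {"claw":0.085,"dx":-0.0133,"dy":-0.0424,"dz":0,"wx":0,"wy":0,"wz":0}
    - {"claw":0.085,"dx":0,"dy":0,"dz":0.02,"wx":0,"wy":0,"wz":0}
    - {"claw":0.085,"dx":0,"dy":0,"dz":0.03,"wx":0,"wy":0,"wz":0}
    - {"claw":0.085,"dx":0,"dy":0,"dz":0.03,"wx":0,"wy":0,"wz":0}
    - {"claw":0.085,"dx":0,"dy":0,"dz":0.023,"wx":0,"wy":0,"wz":0}
    - {"claw":0.085,"dx":0,"dy":0,"dz":0,"wx":0,"wy":0,"wz":0}
    - {"claw":0.03,"dx":0,"dy":0,"dz":0,"wx":0,"wy":0,"wz":0}
    - {"claw":0.03,"dx":0,"dy":0,"dz":0,"wx":0,"wy":0,"wz":0}
    - {"claw":0.03,"dx":0,"dy":0,"dz":0,"wx":0,"wy":0,"wz":0}
    - {"claw":0.03,"dx":0,"dy":0,"dz":0,"wx":0,"wy":0,"wz":0}
    - {"claw":0.03,"dx":0,"dy":0,"dz":0,"wx":0,"wy":0,"wz":0}
    - {"claw":0.03,"dx":0,"dy":0,"dz":0,"wx":0,"wy":0,"wz":0}
  newtons: 35

```text
t: 21.58
eef_pos: [0.5359, -0.423, 0.0324]
tool_rot: [0.001, -0.063, 0.998, -0.001]
contact_force: [-0.6, 0.7, 6.1]
gripper_width: 0.57
grasp_force: 37.1
```

Call:
drive_tool:
  increments:
    - {"claw":0.03,"dx":0,"dy":0,"dz":-0.03,"wx":0,"wy":0,"wz":0}
    - {"claw":0.03,"dx":0,"dy":0,"dz":-0.04,"wx":0,"wy":0,"wz":0}
    - {"claw":0.03,"dx":0,"dy":0,"dz":0,"wx":0,"wy":0,"wz":3.5}
    - {"claw":0.03,"dx":0,"dy":0,"dz":0,"wx":0,"wy":0,"wz":0}
    - {"claw":0.03,"dx":0,"dy":0,"dz":0,"wx":0,"wy":0,"wz":0}

```text
t: 22.2
eef_pos: [0.5345, -0.422, 0.1001]
tool_rot: [-0.001, -0.033, 0.999, 0.0]
contact_force: [0.3, -0.7, -2.2]
gripper_width: 0.568
grasp_force: 37.0
```

Run:
```python
from h import *
a=np.radians(3.6);g=np.array([508.4,-176.6])+19*np.array([np.cos(a),np.sin(a)]);print(g)
go(g[0],g[1],35.5,93.6)
```

```text
[ 527.36250784 -175.40698013]
t 22.2 turn [ 0.05 -0.06  0.19] shift [ -8.4 246.6  64.6] pos [ 534.5 -422.   100.1] close 93.8
```

Call:
drive_tool:
  increments:
    - {"claw":0.03,"dx":-0.0014,"dy":0.0411,"dz":0,"wx":0,"wy":0,"wz":0}
    - {"claw":0.03,"dx":-0.0014,"dy":0.0411,"dz":0,"wx":0,"wy":0,"wz":0}
    - {"claw":0.03,"dx":-0.0014,"dy":0.0411,"dz":0,"wx":0,"wy":0,"wz":0}
    - {"claw":0.03,"dx":-0.0014,"dy":0.0411,"dz":0,"wx":0,"wy":0,"wz":0}
    - {"claw":0.03,"dx":-0.0014,"dy":0.0411,"dz":0,"wx":0,"wy":0,"wz":0}
    - {"claw":0.03,"dx":-0.0014,"dy":0.0411,"dz":0,"wx":0,"wy":0,"wz":0}
    - {"claw":0.03,"dx":0,"dy":0,"dz":0,"wx":0,"wy":0,"wz":0}
    - {"claw":0.03,"dx":0,"dy":0,"dz":0,"wx":0,"wy":0,"wz":0}

```text
t: 23.2
eef_pos: [0.5272, -0.1763, 0.1005]
tool_rot: [-0.0, -0.033, 0.999, -0.0]
contact_force: [-0.1, 0.1, -2.1]
gripper_width: 0.571
grasp_force: 37.0
```

Run:
```python
from h import *
go(527.4,-175.4,35.5,93.6)
p,d=read_camera('scene');q,e=read_camera('top')
cv2.imwrite('pics/a6.png',np.hstack([cv2.resize(p[180:290,230:360,::-1],(390,330)),cv2.resize(q[170:280,260:390,::-1],(390,330))]))
```

```text
t 23.2 turn [-0.02 -0.03  0.15] shift [-0.3  0.9 65. ] pos [ 527.2 -176.3  100.5] close 93.8
```

View pics/a6.png

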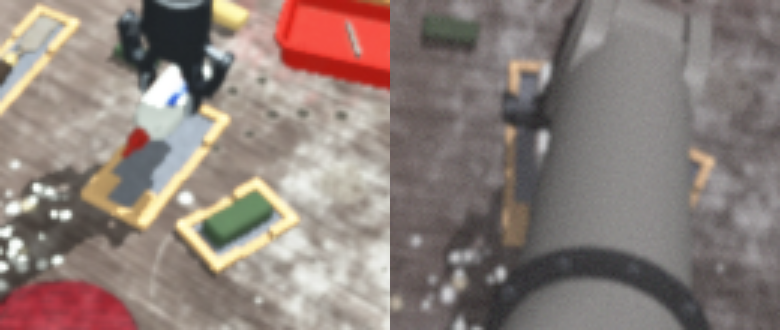

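The green block lies inside its holder (scene half, (240,218)). The bottle is held over its own holder with the nozzle towards the narrow end.

Call:
drive_tool:
  increments:
    - {"claw":0.03,"dx":0,"dy":0.001,"dz":0.03,"wx":0,"wy":0,"wz":0}
    - {"claw":0.03,"dx":0,"dy":0,"dz":0.018,"wx":0,"wy":0,"wz":0}
    - {"claw":0.03,"dx":0,"dy":0,"dz":0.01,"wx":0,"wy":0,"wz":0}
    - {"claw":0.03,"dx":0,"dy":0,"dz":0.006,"wx":0,"wy":0,"wz":0}
    - {"claw":0.03,"dx":0,"dy":0,"dz":0,"wx":0,"wy":0,"wz":0}
    - {"claw":0.03,"dx":0,"dy":0,"dz":0,"wx":0,"wy":0,"wz":0}

```text
t: 24.05
eef_pos: [0.5277, -0.1749, 0.0372]
tool_rot: [0.0, -0.032, 0.999, -0.0]
contact_force: [-0.6, -0.5, -0.7]
gripper_width: 0.571
grasp_force: 37.0
```

Call:
drive_tool:
  increments:
    - {"claw":0.03,"dx":0,"dy":0,"dz":0.0015,"wx":0,"wy":0,"wz":0}
    - {"claw":0.03,"dx":0,"dy":0,"dz":0,"wx":0,"wy":0,"wz":0}
    - {"claw":0.062,"dx":0,"dy":0,"dz":0,"wx":0,"wy":0,"wz":0}
    - {"claw":0.062,"dx":0,"dy":0,"dz":0,"wx":0,"wy":0,"wz":0}
    - {"claw":0.062,"dx":0,"dy":0,"dz":0,"wx":0,"wy":0,"wz":0}
    - {"claw":0.065,"dx":0,"dy":0,"dz":-0.02,"wx":0,"wy":0,"wz":0}
    - {"claw":0.08,"dx":0,"dy":0,"dz":-0.05,"wx":0,"wy":0,"wz":0}
    - {"claw":0.08,"dx":0,"dy":0,"dz":-0.06,"wx":0,"wy":0,"wz":0}
    - {"claw":0.08,"dx":0,"dy":0.05,"dz":-0.03,"wx":0,"wy":0,"wz":0}
    - {"claw":0.08,"dx":0,"dy":0.06,"dz":0,"wx":0,"wy":0,"wz":0}
    - {"claw":0.08,"dx":0,"dy":0.06,"dz":0,"wx":0,"wy":0,"wz":0}
    - {"claw":0.08,"dx":0,"dy":0.06,"dz":0,"wx":0,"wy":0,"wz":0}
    - {"claw":0.08,"dx":0,"dy":0.06,"dz":0,"wx":0,"wy":0,"wz":0}
    - {"claw":0.08,"dx":0,"dy":0.05,"dz":0,"wx":0,"wy":0,"wz":0}
    - {"claw":0.08,"dx":0,"dy":0,"dz":0,"wx":0,"wy":0,"wz":0}
    - {"claw":0.08,"dx":0,"dy":0,"dz":0,"wx":0,"wy":0,"wz":0}

```text
t: 26.05
eef_pos: [0.5051, 0.1637, 0.1951]
tool_rot: [-0.0, -0.032, 0.999, -0.0]
contact_force: [0.9, 0.9, -0.1]
gripper_width: 0.937
grasp_force: 0.0
```

Run:
```python
from h import *
q,d=read_camera('top');p,e=read_camera('scene')
for n,im,dd in(('top',q,d),('scene',p,e)):
    P=cloud(n,im,dd)*1000
    for nm,c,r,h in(('chisel',(504,55),(125,30),14),('bottle',(508,-177),(95,38),14),('green',(479,-301),(48,45),14),('brown',(460,423),(35,35),14)):
        m=(abs(P[...,0]-c[0])<r[0])&(abs(P[...,1]-c[1])<r[1])&(P[...,2]>h)&(P[...,2]<50)
        Q=P[m]
        if len(Q)>20: print(n,nm,len(Q),*rect(Q[:,:2]/1000),np.percentile(Q[:,2],[50,95]).round(1))
cv2.imwrite('pics/a7.png',np.vstack([cv2.resize(q[170:280,90:390,::-1],(800,293)),cv2.resize(p[150:280,120:400,::-1],(650,302)) if 0 else cv2.resize(p[150:270,120:400,::-1],(800,300))]))
```

```text
top chisel 317 [482.2  46.6] [191.6  39.7] -1.7 [23.8 28.5]
top bottle 630 [ 507.1 -173.9] [158.2  55.2] -1.0 [31.9 36.2]
top green 282 [ 486.3 -305.1] [94.  40.2] -23.5 [22.  26.2]
top brown 224 [463.9 421. ] [60.7 41.8] 1.5 [24.1 28. ]
scene chisel 189 [501.1  52.4] [209.4  36.9] 3.6 [24.8 29.2]
scene bottle 440 [ 514.6 -174.5] [171.   52.9] 0.9 [32.4 37.4]
scene green 221 [ 477.7 -301. ] [80.1 35.7] -17.5 [23.1 26.3]
scene brown 109 [458.6 422.6] [65.6 50.3] -11.3 [25.1 29.5]
```

View pics/a7.png

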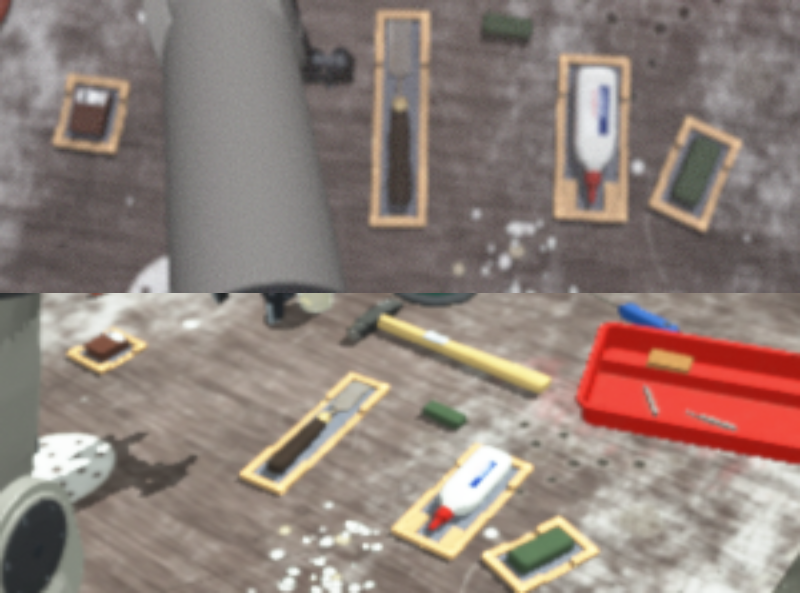

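All four lie flat inside their holders: brown (91,111), chisel (400,110), bottle nozzle-down (597,130) and green (696,170). The hammer hasn't moved, and the arm is clear, so I hand in.

```bash
python3 -c "
from station import *
print(hand_in())"
```

```text
the job is handed in; nothing more can be done
None
```

I handed the job in at about 26 s: in the last pictures the chisel, glue bottle (nozzle in the narrow end), green block and brown block lay flat in their own holders and the hammer looked untouched, but the hand-in gave no verdict.

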